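Clamp down the live-cell chamber cover evenly

ROBOT

A 7-joint arm with a two-finger parallel gripper is mounted at the origin on the work surface. World frame = base frame: x ahead of the robot, y to its left, z up, the work surface at z = 0. Lengths are in m, angles in rad, forces in N, time in s.
With the tool pointing down it reaches from about 0.425 to 0.925 m from the base axis. Payload 6.8 kg.
Tool frame: the origin (TCP) lies on the centre line of the jaws, within the pads' length; the fingertips stand 8 mm ahead of it and the grasp point (between the pads) lies 11 mm behind it (r.finger_overhang is the distance from the TCP to the fingertips, in m); x points along the fingers, z is the direction in which the jaws open and shut, and the axes are right-handed (so a half turn about x gives the same grasp; the last joint's range is limited). The gripper opens to 85 mm and grips with 20 to 120 N. Pads are 22 mm wide; open, the fingers measure 114 mm over their backs; the gripper's body (76 mm by 85 mm) begins 54 mm behind the grasp point. The pads swing forward as they close: fully open they stand 13 mm farther back than shut.
Start: joints at [1.227, 0.477, 0.022, 1.555, -0.011, 1.109, -0.083], TCP at [0.158, -0.656, 0.239] pointing down, gripper open.
Joint ranges: [-2.96, 2.96], [-0.34, 2.1], [-1.41, 1.46], [0.24, 2.44], [-1.37, 4.51], [0.17, 1.92], [-2.96, 2.96]. Speed limits (rad/s): [2.39, 2.39, 3.14, 3.14, 3.14, 3.14, 3.14].

INTERFACE

Orientations are given as a rotation vector (axis times angle).
In Python, from bench import r gives the robot as it stands. The module is installed in compiled form; this text tells all that it offers.
- The arm moves only by the tool play_rows, never from a script. Its argument "plan" is a list of rows, each a list of 5 numbers: the opening, from -1 (shut) to 1 (fully open), then the shift along the world's x, y, z in m, then the turn about the world's z in rad. A call has 1 to 10 rows; each row is the pose to reach, as a shift and turn from the pose commanded when the call began; what a row does not reach only later rows make up. A row lasts 1/10 s, in which the tool goes at most 50 mm and 8.59 degrees, less where a joint would pass 70% of its speed; a pose out of reach is approached as far as the arm can. A call with a gripper value outside its range is refused whole. The fingers move at their own pace and stop on an object; "force" is the grip in N (left out, the last holds). Time passes only in rows, so rows that repeat a pose let the fingers close. It gives the time, the measured TCP pose, the force and the opening at its end, in the units of the state.
- r.get_obs(): the state, without advancing time (a new reading comes with each control period).
- r.grab_frame(name): name is "side" or "top" or "wrist"; returns a dict with "pixels" (384x512x3 uint8, blue, green, red), "z_map" (384x512 float32, m along the optical axis (not along the pixel's ray), 0 where there is no reading), "vfov" (degrees; the focal length in pixels is half the picture's height over the tangent of half this angle, whatever the lens; pixels are square), "cx", "cy" (the principal point, pixels), "D" ([k1, k2, p1, p2, k3] as OpenCV has them; the pictures are not rectified), "R" (3x3) and "t" (3): a world point X has camera coordinates R X + t; the wrist camera has in their place "tool_from_camera" (4x4, takes a point from camera to tool coordinates, whose origin is the TCP and whose axes are the tool frame's). Camera axes: x right, y down, z forward; pixel columns grow to the right and rows downward; lengths in m; the calibration is good to about 2 mm. A picture is of the moment at which its call begins: read the wrist's pose just before it.
- r.hand_in(): hands the job in, once; it reports no verdict.
Trained networks look in a picture, given as the dict that the camera call returned (one of the last four; its "shot" number tells which), for a name from the list of things; names that differ only in an ending like _2 or _b are one class to them, and where a whole thing is asked for, a point or a joint stands for the part that bears it (a point fixed in the world has none). Each returns a list of dicts, best first, with "conf" (0 to 1); they miss things now and then, are a little off and sometimes report something else, mostly with a low value. They report only what shows in the picture. A call takes as long as a camera call.
- r.outline_of(picture, label): "mask" (384x512 bool, what is visible of it) and "bbox" ([left, top, right, bottom] as shares, 0 to 1, of the picture: columns of its width, rows of its height, round what is visible of it).
- r.pinpoint(picture, label): "position" ([column, row] as shares, 0 to 1, of the picture: columns of its width, rows of its height: a listed point, or the origin of a listed thing).
The state is a dict: "clock": time; "joints": joint angles; "qvel": joint speeds; "tau": joint torques, N m; "tcp_pos": TCP position; "orientation": TCP orientation; "contact_force": force on the tool from outside, world axes, zero at the start; "moment": the same for the moment, N m; "grip_width": finger opening in m.
Only numpy, scipy, OpenCV 4.12 (cv2) and the standard library are available. Lean on these libraries where they do the work, as an engineer would, in place of code of your own. Each camera call takes 0.05 s, during which the arm holds its last target.

TASK

Push the four clamps of the chamber cover down in two rounds, one clamp at a time: in the first round each about half way, in the second each fully home. In both rounds go crosswise: first the red clamp, then the black one diagonally opposite it, then the remaining two in either order. The cover must go down evenly, so never let one clamp get much more than half its travel ahead of any other.

Things in the scene. Friction and masses are not known exactly. Their poses are not given: they have to be found in the camera images.
- red_clamp_top (a point): Red flat-topped round push clamp, 40 mm across, 20 mm tall, the only red one, at a corner of the 200 mm square aluminium cover (clear window) of a grey chamber, 230 mm square, fixed to the table at any yaw. The clamps stand on a square of 140 mm side. The point is the centre of its flat top, z up. At the start all four tops are 105 to 107 mm above the table.
- opposite_clamp_top (a point): Black clamp, same size, diagonally opposite the red one (198 mm). The point is the centre of its flat top. Every clamp is pushed straight down, sliding stiffly (7 to 10 N), and stays where it is left; it does not turn or spring back. Travel is 30 mm to a hard stop: half way is a top about 92 mm above the table, fully home 77 mm.
- side_clamp_a_top (a point): Black clamp, same size and behaviour, a neighbour of the red one (140 mm). The point is the centre of its flat top. The cover (top face 20 mm below the clamp tops when level) floats on the clamps, follows them down and tilts by about 5 degrees; the clamps may sink up to 8 mm into it. It need not be touched.
- side_clamp_b_top (a point): Black clamp, same size and behaviour, the other neighbour of the red one (140 mm). The point is the centre of its flat top. Two spare black clamps in a white holder elsewhere on the table are not part of the cover.

How it is judged:
By the outcome, as a careful person would: the job done as asked, in the order asked, and still so for the second after the job is handed in, with the robot touching nothing.
It also fails if it takes over 53 s, if anything falls off the work surface, if the arm or the gripper's body presses on something with over 40 N, if the wrist force passes 120 N, or if a joint passes its speed limit or range.

## Working session

There is one attempt and no reset: what is moved stays moved. The work goes in short steps, Python scripts to look and compute and a tool call to move; the robot and the scene stay as the last step left them, time stands still between calls to the robot, and variables do not carry over. Pictures are saved under pics/ and viewed, and the job is handed in when it is done.

Besides the shell and the picture viewer there is one more tool, called after ">>>" as name(argument=value, ...) on one line, values as JSON. play_rows: Moves the arm, as the interface text tells. Its arguments: {"type":"object","properties":{"plan":{"type":"array","items":{"type":"array","items":{"type":"number"}}},"force":{"type":"number"}},"required":["plan"]}

```bash
mkdir -p pics; cat > h.py <<'E'
import numpy as np, cv2
from bench import r
def K(f):
    fl=192/np.tan(np.radians(f["vfov"])/2); return np.array([[fl,0,f["cx"]],[0,fl,f["cy"]],[0,0,1.]])
def ray(f,uv):
    p=cv2.undistortPoints(np.array(uv,float).reshape(-1,1,2),K(f),np.array(f["D"],float)).reshape(-1,2)
    return np.c_[p,np.ones(len(p))]
def at_z(f,uv,z):
    R=np.array(f["R"]);t=np.array(f["t"]);d=ray(f,uv)@R; c=-R.T@t
    return c+d*((z-c[2])/d[:,2])[:,None]
def depthpts(f,uv):
    uv=np.array(uv,float).reshape(-1,2);z=np.array([f["z_map"][int(v),int(u)] for u,v in uv])
    return (ray(f,uv)*z[:,None]-np.array(f["t"]))@np.array(f["R"])
E
python3 - <<'E'
from h import *
o=r.get_obs(); print(o, r.finger_overhang)
for n in ["top","side"]:
    f=r.grab_frame(n); cv2.imwrite(f"pics/{n}0.png",f["pixels"])
    for l in ["red_clamp_top","opposite_clamp_top","side_clamp_a_top"]:
        for d in r.pinpoint(f,l)[:6]:
            uv=np.array(d["position"])*[512,384]
            print(n,l,round(d["conf"],2),uv.round(1),at_z(f,uv,.106).round(4),depthpts(f,uv).round(4))
E
```

```text
{'clock': 0.0, 'joints': array([ 1.22690514,  0.47780578,  0.022318  ,  1.55642552, -0.01149214,
        1.1092961 , -0.08307486]), 'qvel': array([-1.96636412e-03, -7.52501752e-04,  8.24913484e-04, -6.23375960e-04,
       -5.55661483e-05,  5.29881320e-04,  9.71951883e-05]), 'tau': array([ 5.30105881e-04, -5.96443534e+01,  1.60788048e+00, -2.81197912e+01,
        1.23657405e-02,  9.39902879e-03, -1.33995735e-05]), 'tcp_pos': array([ 0.15755526, -0.6557744 ,  0.23833242]), 'orientation': array([ 1.03478356,  1.3131199 , -1.03309251]), 'contact_force': array([-0.08599079, -0.00574274, -0.24722523]), 'moment': array([0.00138298, 0.06342662, 0.02974825]), 'grip_width': 0.08511780949652953} 0.008
top red_clamp_top 0.63 [296.7 210.3] [[ 0.5206 -0.0366  0.106 ]] [[ 0.5205 -0.0364  0.108 ]]
top opposite_clamp_top 0.82 [197.2 132.5] [[0.6392 0.1179 0.106 ]] [[0.6391 0.1178 0.1068]]
top side_clamp_a_top 0.75 [288.3 121.9] [[ 0.6571 -0.0231  0.106 ]] [[ 0.6567 -0.0229  0.1077]]
side red_clamp_top 0.63 [258.2 268.2] [[ 0.517  -0.0351  0.106 ]] [[ 0.5164 -0.0357  0.1072]]
side opposite_clamp_top 0.66 [251.7 177.3] [[0.6423 0.1231 0.106 ]] [[0.6443 0.1254 0.1031]]
```

View pics/top0.png

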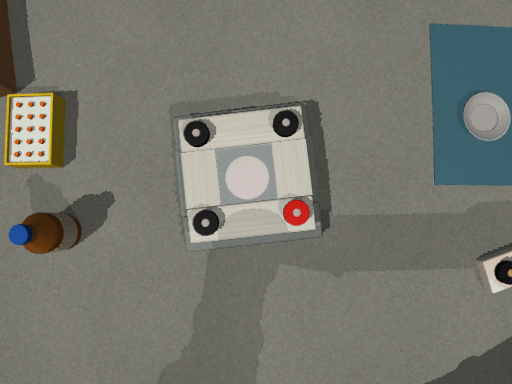

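View pics/side0.png

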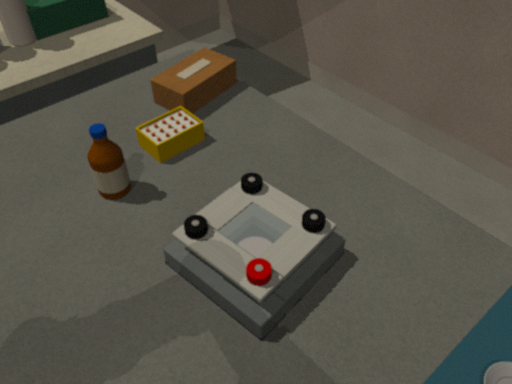

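```bash
python3 - <<'E'
from h import *
f=r.grab_frame("top");im=f["pixels"]; z=f["z_map"]
R=np.array(f["R"]);t=np.array(f["t"])
vv,uu=np.mgrid[100:250,160:340]; uv=np.c_[uu.ravel(),vv.ravel()]+0.
P=(ray(f,uv)*z[vv,uu].reshape(-1,1)-t)@R
g=[]
for n,u0,v0 in [("red",296.7,212.5),("opp",197,132.5),("a",286,122.5),("b",205.5,223)]:
    c=at_z(f,[u0,v0],.106)[0]
    m=(np.hypot(*(P[:,:2]-c[:2]).T)<.03)&(P[:,2]>.099)
    q=P[m]; print(n,c.round(4),m.sum(),((q.min(0)+q.max(0))/2).round(4),np.median(q,0).round(4),np.ptp(q,axis=0).round(3)); g.append((q.min(0)+q.max(0))[:2]/2)
g=np.array(g); c=g.mean(0); print(c,[np.linalg.norm(g[i]-g[j]).round(4) for i,j in [(0,1),(2,3),(0,2),(0,3)]])
# square fit
s=np.array([[1,-1],[-1,1],[1,1],[-1,-1]])*.07 # any labelling a/b
z1=(g-c)@[1,1j]; best=None
for conj in (0,1):
    z0=s@[1,1j]; z0=z0.conj() if conj else z0
    a=np.vdot(z0,z1); 
    if best is None or abs(a)>best[0]: best=(abs(a),a/abs(a)*z0,np.angle(a))
F=c@[1,1j]+best[1]; print(np.c_[F.real,F.imag].round(4), "resid mm",(abs(F-g@[1,1j])*1e3).round(1),best[2])
o=r.get_obs();print(o["tcp_pos"])
Rt=cv2.Rodrigues(o["orientation"])[0];print(Rt.round(3))
cv2.imwrite("pics/crop.png",cv2.resize(im[90:260,160:340],None,fx=3,fy=3))
E
```

```text
red [ 0.5172 -0.0366  0.106 ] 535 [ 0.5173 -0.0356  0.1063] [ 0.5178 -0.0353  0.108 ] [0.038 0.04  0.011]
opp [0.6392 0.1182 0.106 ] 518 [0.6395 0.1208 0.1049] [0.6385 0.1201 0.1064] [0.039 0.039 0.011]
a [ 0.6561 -0.0195  0.106 ] 531 [ 0.6566 -0.0187  0.1053] [ 0.6562 -0.0179  0.1073] [0.04  0.039 0.012]
b [0.4996 0.1024 0.106 ] 533 [0.5004 0.1035 0.1047] [0.5009 0.1031 0.1064] [0.038 0.04  0.011]
[0.57844067 0.04249788] [np.float64(0.1985), np.float64(0.1983), np.float64(0.1404), np.float64(0.1401)]
[[ 0.5175 -0.0355]
 [ 0.6394  0.1205]
 [ 0.6564 -0.0185]
 [ 0.5004  0.1035]] resid mm [0.2 0.4 0.3 0.1] -1.4488604379400136
[ 0.15770533 -0.65628774  0.23923982]
[[-0.     0.972  0.234]
 [ 0.     0.234 -0.972]
 [-1.     0.    -0.   ]]
```

View pics/crop.png

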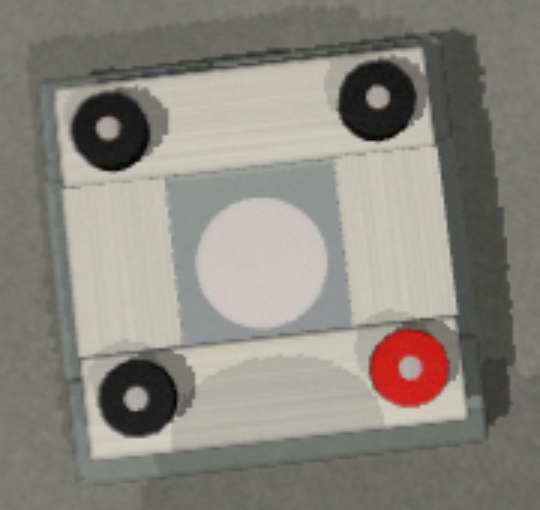

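>>> play_rows(plan=[[-1, 0.025, 0.043, 0, 0], [-1, 0.05, 0.086, 0, 0], [-1, 0.075, 0.129, 0, 0], [-1, 0.1, 0.172, 0, 0], [-1, 0.125, 0.215, 0, 0], [-1, 0.15, 0.258, 0, 0], [-1, 0.175, 0.301, 0, 0], [-1, 0.2, 0.344, 0, 0], [-1, 0.225, 0.387, 0, 0], [-1, 0.25, 0.43, 0, 0]], force=60)

```text
clock: 1.45
tcp_pos: [0.4085, -0.2246, 0.2398]
orientation: [1.034, 1.31, -1.034]
contact_force: [0.3, -0.3, 0.3]
grip_width: -0.0001
```

>>> play_rows(plan=[[-1, 0.025, 0.043, 0, 0], [-1, 0.05, 0.086, 0, 0], [-1, 0.075, 0.129, -0.02, 0], [-1, 0.1, 0.172, -0.04, 0], [-1, 0.109, 0.19, -0.07, 0], [-1, 0.109, 0.19, -0.1, 0], [-1, 0.109, 0.19, -0.105, 0], [-1, 0.109, 0.19, -0.105, 0]])

```text
clock: 2.25
tcp_pos: [0.516, -0.0369, 0.1339]
orientation: [1.033, 1.313, -1.036]
contact_force: [0.3, -0.5, 0.3]
grip_width: -0.0002
```

```bash
python3 - <<'E'
from h import *
o=r.get_obs();print(o["tcp_pos"],o["contact_force"])
f=r.grab_frame("side"); cv2.imwrite("pics/s1.png",f["pixels"])
E
```

```text
[ 0.51600004 -0.03691437  0.13388857] [ 0.26038732 -0.50600206  0.28808393]
```

View pics/s1.png

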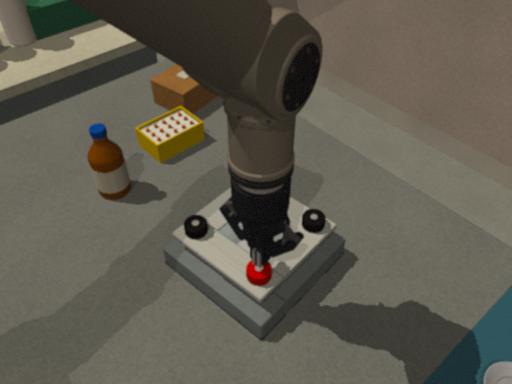

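>>> play_rows(plan=[[-1, 0.001, 0.001, -0.015, 0], [-1, 0.001, 0.001, -0.02, 0], [-1, 0.001, 0.001, -0.024, 0], [-1, 0.001, 0.001, -0.028, 0], [-1, 0.001, 0.001, -0.031, 0], [-1, 0.001, 0.001, -0.034, 0], [-1, 0.001, 0.001, -0.034, 0], [-1, 0.001, 0.001, -0.034, 0]])

```text
clock: 3.1
tcp_pos: [0.5183, -0.0361, 0.1015]
orientation: [1.035, 1.309, -1.034]
contact_force: [-1.2, -1.3, 5.9]
grip_width: 0.0
```

```bash
cat > z.py <<'E'
from h import *
import sys
C={"red":(.5175,-.0355),"opp":(.6394,.1205),"a":(.6564,-.0185),"b":(.5004,.1035)}
o=r.get_obs();print("tcp",o["tcp_pos"].round(4),"F",o["contact_force"].round(1),o["clock"])
for cam in ["side","top"]:
    f=r.grab_frame(cam); cv2.imwrite(f"pics/{cam}_{sys.argv[1]}.png",f["pixels"])
    R=np.array(f["R"]);t=np.array(f["t"])
    vv,uu=np.mgrid[0:384,0:512]; uv=np.c_[uu.ravel(),vv.ravel()]+0.
    P=(ray(f,uv)*f["z_map"].reshape(-1,1)-t)@R
    for n,c in C.items():
        q=P[(np.hypot(P[:,0]-c[0],P[:,1]-c[1])<.015)&(P[:,2]>.05)]
        print(cam,n,len(q),"z pct",(np.percentile(q[:,2],[10,50,90])*1e3).round(1) if len(q) else None)
E
python3 z.py 1
```

```text
tcp [ 0.5183 -0.0361  0.1015] F [-1.2 -1.3  5.9] 3.1
side red 438 z pct [ 92.9 123.1 174.6]
side opp 0 z pct None
side a 190 z pct [104.2 105.5 106.9]
side b 192 z pct [103.2 104.4 106. ]
top red 1640 z pct [463.1 487.3 498.8]
top opp 289 z pct [105.  106.5 108. ]
top a 295 z pct [106.3 107.6 109.1]
top b 306 z pct [105.1 106.5 108.1]
```

View pics/side_1.png

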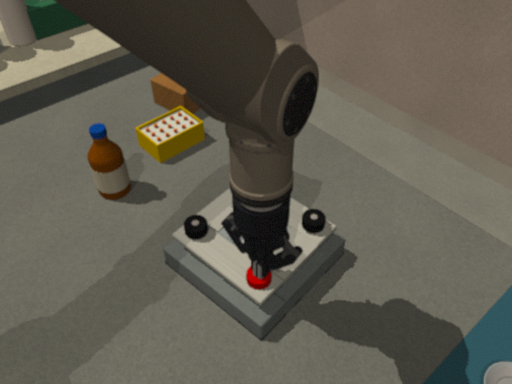

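>>> play_rows(plan=[[-1, 0, 0, -0.002, 0], [-1, 0, 0, -0.002, 0], [-1, 0, 0, 0.033, 0], [-1, 0.024, 0.031, 0.033, 0], [-1, 0.054, 0.07, 0.033, 0], [-1, 0.084, 0.109, 0.033, 0], [-1, 0.114, 0.147, 0.033, 0], [-1, 0.121, 0.1565, 0.033, 0], [-1, 0.121, 0.1565, 0.033, 0]])

```text
clock: 4.1
tcp_pos: [0.6392, 0.124, 0.1334]
orientation: [1.033, 1.314, -1.03]
contact_force: [0.1, 0.2, -0.4]
grip_width: -0.0001
```

```bash
python3 z.py 2
```

```text
tcp [0.6392 0.124  0.1334] F [ 0.1  0.2 -0.4] 4.1
side red 253 z pct [89.2 90.6 92.1]
side opp 627 z pct [104.4 154.2 220.2]
side a 194 z pct [103.9 105.5 106.8]
side b 196 z pct [103.3 104.6 105.9]
top red 43 z pct [91.  92.4 94.1]
top opp 695 z pct [493.8 495.8 514.6]
top a 294 z pct [106.  107.6 109.1]
top b 47 z pct [571.9 579.3 582.2]
```

View pics/side_2.png

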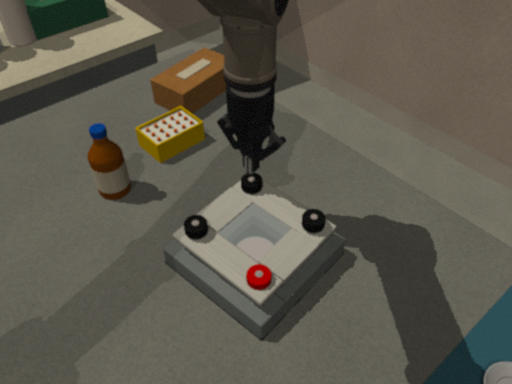

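>>> play_rows(plan=[[-1, 0, -0.001, -0.015, 0], [-1, 0, -0.001, -0.02, 0], [-1, 0, -0.001, -0.024, 0], [-1, 0, -0.001, -0.028, 0], [-1, 0, -0.001, -0.031, 0], [-1, 0, -0.001, -0.034, 0], [-1, 0, -0.001, -0.035, 0], [-1, 0, -0.001, -0.035, 0]])

```text
clock: 5.0
tcp_pos: [0.638, 0.118, 0.0979]
orientation: [1.033, 1.311, -1.037]
contact_force: [-0.1, -0.8, 1.1]
grip_width: 0.0002
```

>>> play_rows(plan=[[-1, 0, 0, 0.034, 0], [-1, 0.002, -0.014, 0.034, 0], [-1, 0.008, -0.06, 0.034, 0], [-1, 0.014, -0.106, 0.034, 0], [-1, 0.018, -0.137, 0.034, 0], [-1, 0.018, -0.137, 0.034, 0], [-1, 0.018, -0.137, 0.034, 0]])

```text
clock: 5.7
tcp_pos: [0.6562, -0.0185, 0.1317]
orientation: [1.036, 1.311, -1.036]
contact_force: [-1.2, 0.5, 0.4]
grip_width: -0.0
```

```bash
python3 z.py 3
```

```text
tcp [ 0.6562 -0.0185  0.1317] F [-1.2  0.5  0.4] 5.7
side red 248 z pct [89.5 90.7 92.2]
side opp 146 z pct [87.8 89.  90.7]
side a 654 z pct [105.1 149.8 216.7]
side b 208 z pct [102.3 104.5 105.8]
top red 5674 z pct [590.2 603.1 613.3]
top opp 275 z pct [89.9 91.3 92.8]
top a 283 z pct [106.9 510.8 516.3]
top b 304 z pct [105.  106.5 107.9]
```

View pics/side_3.png

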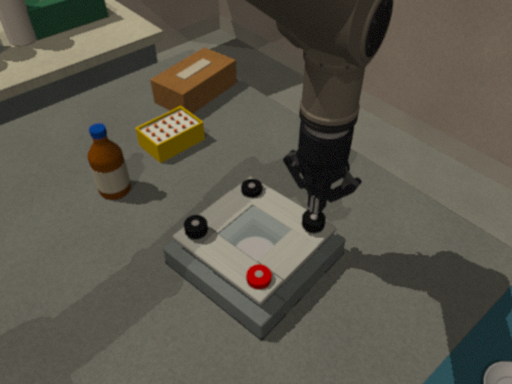

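>>> play_rows(plan=[[-1, 0, 0, -0.013, 0], [-1, 0, 0, -0.018, 0], [-1, 0, 0, -0.022, 0], [-1, 0, 0, -0.026, 0], [-1, 0, 0, -0.029, 0], [-1, 0, 0, -0.031, 0], [-1, 0, 0, -0.033, 0], [-1, 0, 0, -0.033, 0]])

```text
clock: 6.6
tcp_pos: [0.6561, -0.0154, 0.099]
orientation: [1.033, 1.314, -1.033]
contact_force: [-0.5, 0.6, 3.3]
grip_width: 0.0003
```

>>> play_rows(plan=[[-1, 0, 0, 0.034, 0], [-1, -0.02, 0.015, 0.034, 0], [-1, -0.057, 0.044, 0.034, 0], [-1, -0.094, 0.073, 0.034, 0], [-1, -0.131, 0.101, 0.034, 0], [-1, -0.156, 0.121, 0.034, 0], [-1, -0.156, 0.121, 0.034, 0], [-1, -0.156, 0.121, 0.034, 0]])

```text
clock: 7.4
tcp_pos: [0.5006, 0.1046, 0.1333]
orientation: [1.032, 1.312, -1.032]
contact_force: [0.9, -1.1, 0.7]
grip_width: 0.0001
```

```bash
python3 z.py 4
```

```text
tcp [0.5006 0.1046 0.1333] F [ 0.9 -1.1  0.7] 7.4
side red 247 z pct [89.4 90.9 92.2]
side opp 139 z pct [87.7 89.2 90.5]
side a 181 z pct [89.2 90.3 91.7]
side b 600 z pct [103.9 145.6 209.3]
top red 293 z pct [91.  92.7 94.3]
top opp 280 z pct [89.9 91.3 92.7]
top a 279 z pct [90.9 92.3 93.8]
top b 1563 z pct [494.5 515.  525.2]
```

View pics/side_4.png

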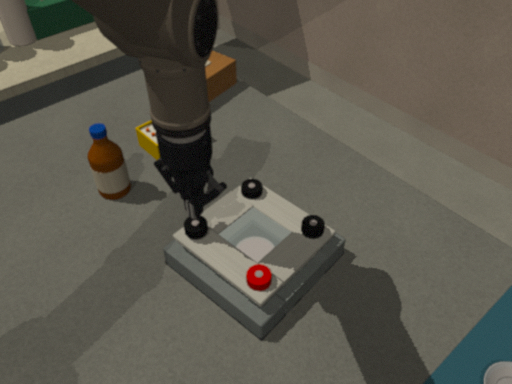

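>>> play_rows(plan=[[-1, 0, 0, -0.015, 0], [-1, 0, 0, -0.02, 0], [-1, 0, 0, -0.024, 0], [-1, 0, 0, -0.028, 0], [-1, 0, 0, -0.031, 0], [-1, 0, 0, -0.033, 0], [-1, 0, 0, -0.035, 0], [-1, 0, 0, -0.035, 0]])

```text
clock: 8.3
tcp_pos: [0.5013, 0.1031, 0.0984]
orientation: [1.034, 1.31, -1.035]
contact_force: [0.6, -1.5, 0.8]
grip_width: 0.0003
```

Now back to red: delta (0.0165, -0.139).

>>> play_rows(plan=[[-1, 0, 0, 0.02, 0], [-1, 0.002, -0.014, 0.02, 0], [-1, 0.008, -0.06, 0.02, 0], [-1, 0.014, -0.106, 0.02, 0], [-1, 0.0165, -0.139, 0.02, 0], [-1, 0.0165, -0.139, 0.02, 0], [-1, 0.0165, -0.139, 0.02, 0]])

```text
clock: 9.0
tcp_pos: [0.5171, -0.0364, 0.1178]
orientation: [1.036, 1.311, -1.036]
contact_force: [-0.4, -0.3, 0.3]
grip_width: 0.0
```

```bash
python3 z.py 5
```

```text
tcp [ 0.5171 -0.0364  0.1178] F [-0.4 -0.3  0.3] 9.0
side red 552 z pct [ 90.  130.  189.1]
side opp 0 z pct None
side a 184 z pct [89.1 90.2 91.7]
side b 186 z pct [88.3 89.6 91.2]
top red 1770 z pct [479.3 500.7 511.7]
top opp 277 z pct [89.6 91.2 92.8]
top a 280 z pct [90.9 92.3 93.8]
top b 291 z pct [90.1 91.7 93.2]
```

View pics/side_5.png

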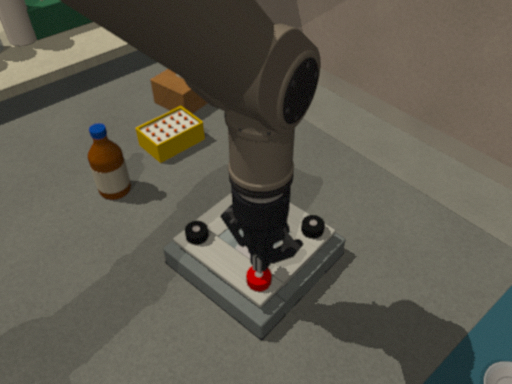

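>>> play_rows(plan=[[-1, 0, 0, -0.014, 0], [-1, 0, 0, -0.019, 0], [-1, 0, 0, -0.023, 0], [-1, 0, 0, -0.026, 0], [-1, 0, 0, -0.029, 0], [-1, 0, 0, -0.031, 0], [-1, 0, 0, -0.033, 0], [-1, 0, 0, -0.034, 0], [-1, 0, 0, -0.034, 0]])

```text
clock: 10.0
tcp_pos: [0.5168, -0.0336, 0.085]
orientation: [1.032, 1.313, -1.033]
contact_force: [-5.8, 0.9, 15.8]
grip_width: -0.0001
```

>>> play_rows(plan=[[-1, 0, 0, -0.001, 0], [-1, 0, 0, -0.002, 0], [-1, 0, 0, -0.002, 0]])

```text
clock: 10.3
tcp_pos: [0.5169, -0.0336, 0.0848]
orientation: [1.032, 1.312, -1.034]
contact_force: [-13.3, 0.6, 35.9]
grip_width: 0.0001
```

>>> play_rows(plan=[[-1, 0, 0, 0.036, 0], [-1, 0.024, 0.031, 0.036, 0], [-1, 0.054, 0.07, 0.036, 0], [-1, 0.084, 0.109, 0.036, 0], [-1, 0.114, 0.147, 0.036, 0], [-1, 0.122, 0.156, 0.036, 0], [-1, 0.122, 0.156, 0.036, 0], [-1, 0.122, 0.156, 0.036, 0]])

```text
clock: 11.1
tcp_pos: [0.6382, 0.1202, 0.1173]
orientation: [1.032, 1.312, -1.036]
contact_force: [-0.1, -0.7, 0.4]
grip_width: 0.0001
```

```bash
python3 z.py 6
```

```text
tcp [0.6382 0.1202 0.1173] F [-0.1 -0.7  0.4] 11.1
side red 244 z pct [75.2 76.5 77.9]
side opp 496 z pct [ 88.8 134.7 203.4]
side a 189 z pct [88.9 90.3 91.7]
side b 199 z pct [88.2 89.9 91.3]
top red 0 z pct None
top opp 638 z pct [478.1 480.1 500.1]
top a 280 z pct [90.8 92.3 93.8]
top b 18 z pct [559.  564.3 568.3]
```

View pics/side_6.png

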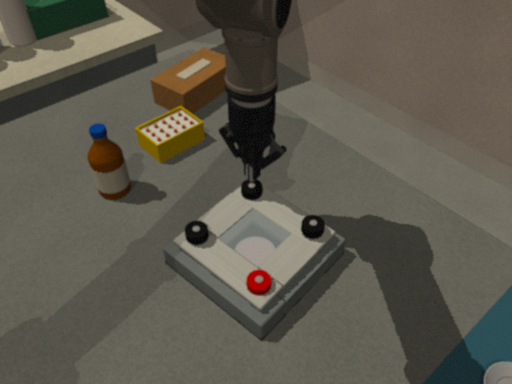

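>>> play_rows(plan=[[-1, 0.001, 0, -0.014, 0], [-1, 0.001, 0, -0.019, 0], [-1, 0.001, 0, -0.023, 0], [-1, 0.001, 0, -0.026, 0], [-1, 0.001, 0, -0.029, 0], [-1, 0.001, 0, -0.031, 0], [-1, 0.001, 0, -0.033, 0], [-1, 0.001, 0, -0.034, 0], [-1, 0.001, 0, -0.035, 0], [-1, 0.001, 0, -0.035, 0]])

```text
clock: 12.2
tcp_pos: [0.6394, 0.1196, 0.085]
orientation: [1.032, 1.311, -1.037]
contact_force: [-8.7, -4.8, 19.4]
grip_width: -0.0001
```

>>> play_rows(plan=[[-1, 0, 0, -0.001, 0], [-1, 0, 0, -0.0015, 0], [-1, 0, 0, -0.0015, 0]])

```text
clock: 12.5
tcp_pos: [0.6395, 0.1196, 0.085]
orientation: [1.032, 1.31, -1.037]
contact_force: [-12.0, -6.5, 28.1]
grip_width: -0.0001
```

>>> play_rows(plan=[[-1, 0, 0, 0.035, 0], [-1, 0.002, -0.014, 0.036, 0], [-1, 0.008, -0.06, 0.036, 0], [-1, 0.014, -0.106, 0.036, 0], [-1, 0.017, -0.139, 0.036, 0], [-1, 0.017, -0.139, 0.036, 0], [-1, 0.017, -0.139, 0.036, 0]])

```text
clock: 13.2
tcp_pos: [0.6568, -0.0194, 0.1171]
orientation: [1.035, 1.311, -1.036]
contact_force: [0.4, 1.0, 0.3]
grip_width: 0.0001
```

```bash
python3 z.py 7
```

```text
tcp [ 0.6568 -0.0194  0.1171] F [0.4 1.  0.3] 13.2
side red 241 z pct [75.4 76.5 78. ]
side opp 140 z pct [75.3 76.4 77.9]
side a 624 z pct [ 89.7 135.7 199.9]
side b 203 z pct [88.  89.7 91.1]
top red 5218 z pct [578.4 593.2 604.2]
top opp 263 z pct [77.  78.5 80.2]
top a 672 z pct [ 92.9 495.  502. ]
top b 288 z pct [90.1 91.7 93.1]
```

View pics/side_7.png

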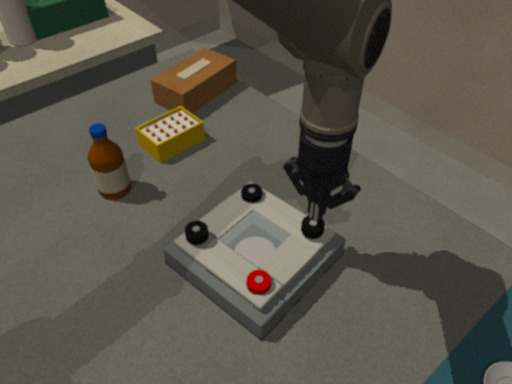

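>>> play_rows(plan=[[-1, 0, 0.001, -0.014, 0], [-1, 0, 0.001, -0.019, 0], [-1, 0, 0.001, -0.023, 0], [-1, 0, 0.001, -0.026, 0], [-1, 0, 0.001, -0.029, 0], [-1, 0, 0.001, -0.031, 0], [-1, 0, 0.001, -0.033, 0], [-1, 0, 0.001, -0.034, 0], [-1, 0, 0.001, -0.035, 0], [-1, 0, 0.001, -0.035, 0]])

```text
clock: 14.3
tcp_pos: [0.6568, -0.0149, 0.085]
orientation: [1.033, 1.313, -1.033]
contact_force: [-9.6, 2.3, 22.7]
grip_width: -0.0001
```

>>> play_rows(plan=[[-1, 0, 0, -0.001, 0], [-1, 0, 0, -0.0015, 0], [-1, 0, 0, -0.0015, 0]])

```text
clock: 14.6
tcp_pos: [0.6568, -0.0149, 0.085]
orientation: [1.033, 1.313, -1.033]
contact_force: [-13.2, 1.2, 31.2]
grip_width: -0.0
```

>>> play_rows(plan=[[-1, 0, 0, 0.036, 0], [-1, -0.02, 0.015, 0.036, 0], [-1, -0.057, 0.044, 0.036, 0], [-1, -0.094, 0.073, 0.036, 0], [-1, -0.131, 0.101, 0.036, 0], [-1, -0.156, 0.121, 0.036, 0], [-1, -0.156, 0.121, 0.036, 0], [-1, -0.156, 0.121, 0.036, 0]])

```text
clock: 15.4
tcp_pos: [0.5009, 0.1048, 0.1172]
orientation: [1.032, 1.312, -1.032]
contact_force: [-0.3, -0.4, 0.1]
grip_width: -0.0
```

```bash
python3 z.py 8
```

```text
tcp [0.5009 0.1048 0.1172] F [-0.3 -0.4  0.1] 15.4
side red 240 z pct [75.4 76.8 78. ]
side opp 145 z pct [75.1 76.4 77.8]
side a 183 z pct [75.  76.5 78. ]
side b 577 z pct [ 89.1 129.3 189.1]
top red 276 z pct [77.  78.4 80. ]
top opp 265 z pct [77.1 78.6 80.1]
top a 268 z pct [76.7 78.4 80.2]
top b 1397 z pct [478.7 501.6 512.6]
```

View pics/side_8.png

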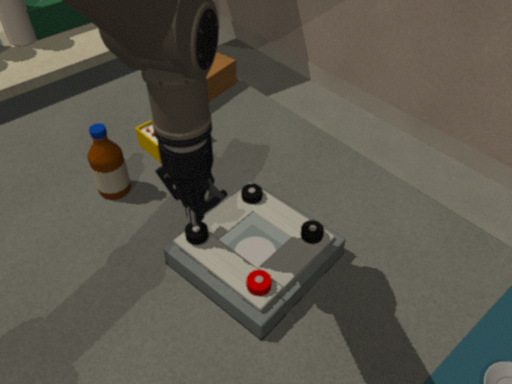

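>>> play_rows(plan=[[-1, 0, 0, -0.014, 0], [-1, 0, 0, -0.019, 0], [-1, 0, 0, -0.023, 0], [-1, 0, 0, -0.026, 0], [-1, 0, 0, -0.029, 0], [-1, 0, 0, -0.031, 0], [-1, 0, 0, -0.033, 0], [-1, 0, 0, -0.034, 0], [-1, 0, 0, -0.035, 0], [-1, 0, 0, -0.035, 0]])

```text
clock: 16.5
tcp_pos: [0.5017, 0.1032, 0.0848]
orientation: [1.033, 1.309, -1.036]
contact_force: [-11.0, -6.0, 37.7]
grip_width: 0.0
```

>>> play_rows(plan=[[-1, 0, 0, -0.001, 0], [-1, 0, 0, -0.0015, 0], [-1, 0, 0, -0.0015, 0]])

```text
clock: 16.8
tcp_pos: [0.5018, 0.1032, 0.0847]
orientation: [1.033, 1.308, -1.036]
contact_force: [-15.4, -6.1, 52.9]
grip_width: -0.0001
```

>>> play_rows(plan=[[-1, 0, 0, 0.04, 0], [-1, 0, 0, 0.08, 0], [-1, 0, 0, 0.12, 0], [-1, 0, -0.05, 0.15, 0], [-1, 0, -0.1, 0.15, 0], [-1, 0, -0.15, 0.15, 0], [-1, 0, -0.2, 0.15, 0], [-1, 0, -0.25, 0.15, 0], [-1, 0, -0.3, 0.15, 0], [-1, 0, -0.3, 0.15, 0]])

```text
clock: 17.8
tcp_pos: [0.4995, -0.2038, 0.2298]
orientation: [1.039, 1.307, -1.044]
contact_force: [0.3, 0.8, -0.4]
grip_width: -0.0001
```

```bash
python3 z.py 9
```

```text
tcp [ 0.4995 -0.2038  0.2298] F [ 0.3  0.8 -0.4] 17.8
side red 242 z pct [75.3 76.6 77.8]
side opp 141 z pct [75.1 76.6 78.1]
side a 73 z pct [74.8 76.5 77.7]
side b 190 z pct [75.1 76.6 78. ]
top red 277 z pct [76.9 78.6 80. ]
top opp 270 z pct [77.  78.5 79.9]
top a 272 z pct [76.9 78.6 80.2]
top b 277 z pct [76.9 78.4 79.8]
```

View pics/side_9.png

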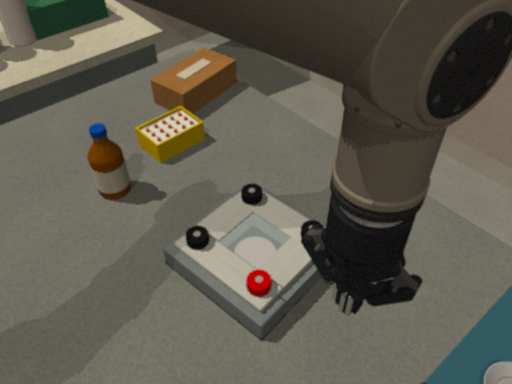

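```bash
python3 -c "
from bench import r
print(r.hand_in())"
```

```text
the job is handed in; nothing more can be done
None
```

All four clamps are fully home, pushed down in two crosswise rounds with the shut fingertips. Both rounds went red, the black one opposite, side clamp a, then side clamp b. I handed the job in at about 18 s of the 53 s allowed.

- **First round:** every clamp was left with its top about 90–92 mm above the table, close to half way.
- **Second round:** each clamp was pressed against its hard stop, where the force rose but the tool stopped moving. No clamp was ever more than about half its travel ahead of another.
- **Final heights:** the side camera read 76.5–76.6 mm and the top camera 78.4–78.6 mm for all four, against 77 mm for home. The two cameras differ by about 2 mm, which is within calibration. The fingertip readings at the stops gave about 77 mm.
- **Forces:** the highest reading was about 53 N vertical (about 55 N in total), at the last stop. That is under the 120 N wrist limit, but above the 40 N limit set for the arm or gripper body. Only the fingertips should have been touching the clamp then, though I didn't check that separately.
- **At hand-in:** the arm had retreated to one side at a height of 0.23 m, touching nothing.

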